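# Mount the thread-spool carousel on its bayonet pedestal

## Robot

A 6-joint arm with a two-finger parallel gripper is mounted at the origin on the work surface. World frame = base frame: x ahead of the robot, y to its left, z up, the work surface at z = 0. Lengths are in m, angles in rad, forces in N, time in s.
With the tool pointing down it reaches from about 0.225 to 0.875 m from the base axis. Payload 3.4 kg.
Tool frame: the origin (TCP) lies at the very end of the fingers, on their centre line; the grasp point (between the pads) lies 19 mm behind it; z points along the fingers, y is the direction in which the jaws open and shut (so a half turn about z gives the same grasp; the last joint's range is limited). The gripper opens to 85 mm and grips with 20 to 120 N. Pads are 22 mm wide; open, the fingers measure 114 mm over their backs; the gripper's body (76 mm by 85 mm) begins 54 mm behind the grasp point. The pads swing forward as they close: fully open they stand 13 mm farther back than shut.
Start: joints at [-1.25, 0.276, 1.505, -0, 1.361, -0.121], TCP at [0.246, -0.52, 0.231] pointing down, gripper open.
Joint ranges: [-2.89, 2.89], [-0.75, 2.08], [0.22, 2.7], [-1.18, 4.32], [0.11, 2.71], [-2.7, 2.7]. Speed limits (rad/s): [2.57, 2.57, 3.14, 3.14, 3.14, 3.14].

## Interface

Orientations are given as a unit quaternion [w, x, y, z].
In Python, from rig import manip gives the robot as it stands. The module is installed in compiled form; this text tells all that it offers.
- The arm moves only by the tool carry_out, never from a script. Its argument "moves" is one flat list of numbers, 5 for each row, row after row: the opening in per cent of the stroke, from 0 (shut) to 100 (fully open), then the shift along the world's x, y, z in cm, then the turn about the world's z in rad. A call has exactly 10 rows; each row shifts and turns the commanded pose from where the row before left it; what a row does not reach is not made up. A row lasts 1/10 s, in which the tool goes at most 50 mm and 8.59 degrees, less where a joint would pass 70% of its speed; a pose out of reach is approached as far as the arm can. A call is refused whole if a number of a shift passes 5 or a number of a turn 0.15, either way. A call with a gripper value outside its range is refused whole. The fingers move at their own pace and stop on an object; "squeeze" is the grip in N (left out, the last holds). Time passes only in rows, so rows that do not move let the fingers close, or fill a call up. It gives the time, the measured TCP pose, the force and the opening at its end, in the units of the state.
- manip.get_state(): the state, without advancing time (a new reading comes with each control period).
- manip.get_image(name): name is "scene" or "top"; returns the picture (384x512x3 uint8, red, green, blue); there is no depth.
- manip.camera_info(name): a dict with "fov_y" (degrees; the focal length in pixels is half the picture's height over the tangent of half this angle, whatever the lens; pixels are square), "cx", "cy" (the principal point, pixels), "rvec" (rotation vector, rad) and "tvec" (3), from world to camera coordinates, as OpenCV has them. Camera axes: x right, y down, z forward; pixel columns grow to the right and rows downward; lengths in m; the calibration is good to about 2 mm. A picture is of the moment at which its call begins. camera_info takes no time and is no camera call.
- manip.sign_off(): hands the job in, once; it reports no verdict.
The state is a dict: "clock": time; "qpos": joint angles; "qd": joint speeds; "effort": joint torques, N m; "position": TCP position; "ee_rot": TCP orientation; "contact_force": force on the tool from outside, world axes, zero at the start; "moment": the same for the moment, N m; "width": finger opening in m.
Only numpy, scipy, OpenCV 4.12 (cv2) and the standard library are available. Lean on these libraries where they do the work, as an engineer would, in place of code of your own. Each camera call takes 0.05 s, during which the arm holds its last target. There are 200 camera calls.

## Task

Draw the thread-spool carousel out from under the bar lamp, where only its orange tab can be reached, set it down upright on the white mat and let go. Then lift it by its blue top handle, hang it on the pedestal with its two lugs in the entry slots (red marks), and twist it clockwise, seen from above, until the lugs drop into the locking notches (green marks) and the wooden disc sits flush on the brass collar; let go. Do not knock the lamp, keep the carousel upright and leave the other things on the table where they are.

Things in the scene. Friction and masses are not known exactly. Their poses are not given: they have to be found in the camera images.
- carousel_center (a point): Thread-spool carousel, the loose thing to mount, about 0.37 kg, 120 mm tall; this point is on its vertical axis, 60 mm above its underside; z up. Its wooden disc, 120 mm diameter, is 27 to 37 mm above the underside; six thread spools stand on it, up to 75 mm, within 56 mm of the axis. Orange tab along its -x, blue handle bar along its y. It stands stably on its foot.
- carousel_tab (a point): Grip point of the orange tab of the carousel: on its -x axis, 90 mm from the axis and 35 mm above the underside. The tab is a bar along x, from 53 to 115 mm from the axis, 14 mm wide (y), 16 mm high (heights 27 to 43 mm). Same axes as the carousel. Gripped firmly here, the carousel can be lifted level.
- carousel_handle (a point): Centre of the blue top handle of the carousel, on its axis, 110 mm above the underside: a bar 70 mm long along y, 14 mm wide along x, 20 mm high (heights 100 to 120 mm), on a 12 mm steel post. Same axes as the carousel.
- grip: The handle and its post as a part fixed to the carousel; origin on the axis at the carousel's underside, same axes.
- carousel: The carousel as a whole; origin on its axis at its underside, same axes. Its aluminium foot is 60 mm in diameter, 0 to 27 mm high, with two steel lugs along +y and -y at the bottom: one bar 84 mm tip to tip, 10 mm wide, heights 0 to 8 mm. The lugs are parallel to the blue handle bar; either lug fits either slot.
- lamp: Fixed bar lamp; origin under its round foot (100 mm diameter), 16 mm post. The white bar, 50 mm wide (y), reaches along the lamp's -x from x = 20 to -250 mm, heights 144 to 161 mm (cap on the post to 172). At the start the carousel is under the bar, about 150 mm from the post, tab roughly along the lamp's -y; its handle, 24 mm below the bar, cannot be reached from above.
- mat: Fixed white mat, 300 (x) by 220 (y) mm, 2 mm thick; origin under its centre. Scissors lie near its +x edge.
- pedestal: Fixed pedestal; origin under the centre of its grey round base (160 mm diameter, 15 mm high), z up. On it stands a brass bayonet collar with a vertical axis: bore 65 mm, outside 92 mm diameter, top 61 mm above the table. Two entry slots (red marks on the base) and two locking notches (green marks), each about 17 mm wide, opposite one another.
- pedestal_slot (a point): Floor of one entry slot, 39 mm from the pedestal's axis, 41 mm above the table; same axes as the pedestal. The slots, open at the top, lie 70 degrees counterclockwise (seen from above) of the pedestal's +y and -y. From them a track at this height leads clockwise under a roof (underside at 53 mm) to the notches; walls block the other way. Lugs in slots: carousel underside at 41 mm.
- pedestal_notch (a point): Floor of one locking notch, 39 mm from the axis on the pedestal's +y (the other is on -y), 33 mm above the table; same axes as the pedestal. Walls stop the lugs beyond it. Locked: lugs along the pedestal's y, disc flush on the collar, carousel underside at 34 mm, a 7 mm drop from the track. No spring: the lugs drop by weight.
- scissors: Bystander: steel scissors, 90 mm long, 6 mm thick, lying on the mat near its +x edge.
- tub: Bystander: open green tub 110 x 130 x 45 mm; origin under its centre.
- mug: Bystander: white cup with tools standing in it, 72 mm diameter, 140 mm tall; origin under its centre.
- spool: Bystander: large copper-coloured spool standing, 44 mm diameter, 50 mm tall; origin under its centre.
- jar: Bystander: amber jar, 44 mm diameter, 60 mm tall; origin under its centre.
- cork: Bystander: cork block 70 x 40 x 35 mm; origin under its centre.
- brush: Bystander: brush 150 mm long, lying on the table.
Not all that is in view belongs to the job. Of the things that look like the carousel, the middle-sized one is meant.

How it is judged:
By the outcome, as a careful person would: the job done as asked, in the order asked, and still so for the second after the job is handed in, with the robot touching nothing.
It also fails if it takes over 64 s, if anything falls off the work surface, if the arm or the gripper's body presses on something with over 40 N, if the wrist force passes 120 N, or if a joint passes its speed limit or range.

## Working session

There is one attempt and no reset: what is moved stays moved. The work goes in short steps, Python scripts to look and compute and a tool call to move; the robot and the scene stay as the last step left them, time stands still between calls to the robot, and variables do not carry over. Pictures are saved under pics/ and viewed, about 8 in all and at most 12, crops included, and the job is handed in when it is done.

Besides the shell and the picture viewer there is one more tool, called after "Request:" as name(argument=value, ...), one argument or row to a line, values as JSON. carry_out: Moves the arm, as the interface text tells. Its arguments: {"type":"object","properties":{"moves":{"type":"array","items":{"type":"number"}},"squeeze":{"type":"number"}},"required":["moves"]}

```bash
mkdir -p pics
cat > h.py <<'E'
import numpy as np, cv2
from rig import manip
def cam(n):
    c=manip.camera_info(n); f=192/np.tan(np.radians(c['fov_y'])/2)
    R=cv2.Rodrigues(np.array(c['rvec'],float))[0]; t=np.array(c['tvec'],float).ravel()
    return f,c['cx'],c['cy'],R,t
def ray(n,u,v):
    f,cx,cy,R,t=cam(n); d=R.T@np.array([(u-cx)/f,(v-cy)/f,1]); return -R.T@t,d
def onz(n,u,v,z):
    o,d=ray(n,u,v); return o+d*(z-o[2])/d[2]
def proj(n,p):
    f,cx,cy,R,t=cam(n); q=R@np.array(p,float)+t; return np.array([f*q[0]/q[2]+cx,f*q[1]/q[2]+cy])
def two(a,b):
    o1,d1=ray('scene',*a);o2,d2=ray('top',*b)
    s=np.linalg.lstsq(np.c_[d1,-d2],o2-o1,rcond=None)[0]; p,q=o1+s[0]*d1,o2+s[1]*d2
    return (p+q)/2,np.linalg.norm(p-q)
def snap(n,tag):
    im=cv2.cvtColor(manip.get_image(n),cv2.COLOR_RGB2BGR); cv2.imwrite(f'pics/{tag}.png',im); return im
E
python3 - <<'E'
from h import *
for n in('scene','top'):
    im=snap(n,n+'0'); cv2.imwrite(f'pics/{n}0b.png',cv2.resize(im,(800,600),interpolation=3)); print(n,manip.camera_info(n), -cam(n)[3].T@cam(n)[4])
print(manip.get_state())
E
```

```text
scene {'fov_y': 52.2826795805071, 'cx': 260.96468794665924, 'cy': 194.80047715325918, 'rvec': array([ 2.24868145,  1.09041458, -0.38821812]), 'tvec': array([-0.32764723, -0.21710871,  1.40358059])} [ 1.03125253 -0.3955539   0.95109553]
top {'fov_y': 53.772967181341976, 'cx': 259.14526179552996, 'cy': 195.36285659275612, 'rvec': array([ 2.22469731, -2.19648015,  0.07836537]), 'tvec': array([0.01055867, 0.48292886, 1.21146804])} [0.42690113 0.04730899 1.23146411]
{'clock': 0.1, 'qpos': array([-1.25003400e+00,  2.76484474e-01,  1.50601178e+00, -2.80638108e-05,
        1.36074003e+00, -1.21022386e-01]), 'qd': array([-9.91892624e-04, -1.59912347e-03, -4.95533555e-03, -4.52056715e-05,
       -1.65713822e-03, -1.10687512e-03]), 'effort': array([ 1.27104053e-03, -4.17699552e+01, -2.46403795e+01, -1.77881032e-05,
        5.70668824e-03,  8.35210727e-06]), 'position': array([ 0.24566107, -0.51933509,  0.23055111]), 'ee_rot': array([-8.16350231e-04,  9.75701349e-01,  2.19103178e-01, -9.55907938e-05]), 'contact_force': array([ 0.15333021,  0.36611932, -0.99604808]), 'moment': array([ 0.01197856,  0.00155024, -0.0092873 ]), 'width': 0.08567215516074604}
```

View pics/scene0b.png

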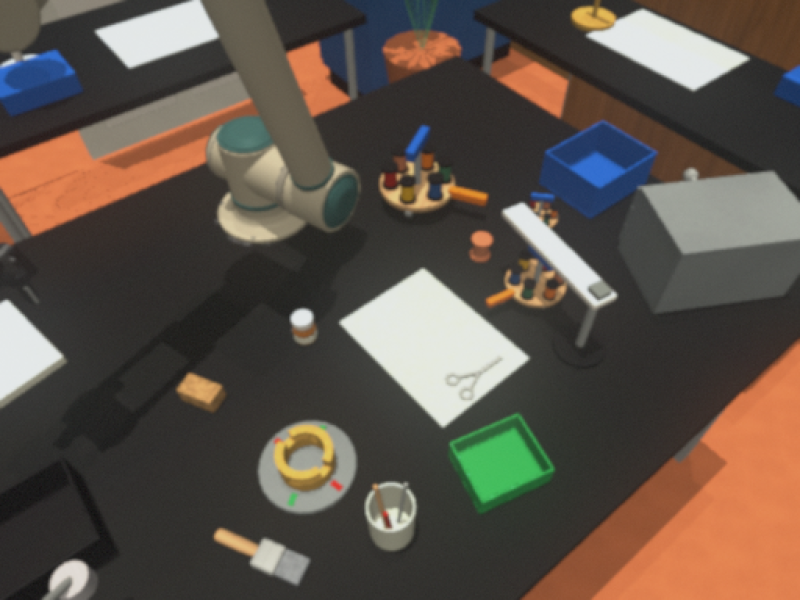

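View pics/top0b.png

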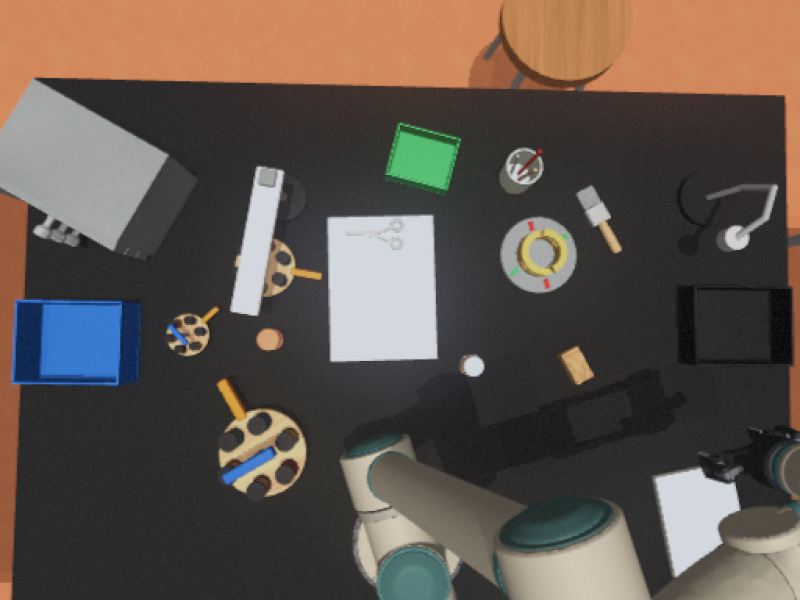

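The scene view shows the carousel under the lamp, with its tab at about (500,297) in the 800x600 picture, and the pedestal at (307,465). In the top view the tab is at (307,274), the pedestal at (540,254) and the mat centre at (382,288).

```bash
cat >> h.py <<'E'
def blobs(im,lo,hi,box=None,mina=4):
    h=cv2.cvtColor(im,cv2.COLOR_BGR2HSV); m=cv2.inRange(h,np.array(lo),np.array(hi))
    if box: k=np.zeros_like(m); x0,y0,x1,y1=box; k[y0:y1,x0:x1]=1; m*=k
    n,l,s,c=cv2.connectedComponentsWithStats(m)
    return m,[(c[i].round(2),s[i]) for i in range(1,n) if s[i][4]>=mina]
def pts(m): return np.argwhere(m>0)[:,::-1].astype(float)
E
python3 - <<'E'
from h import *
s=cv2.imread('pics/scene0.png');t=cv2.imread('pics/top0.png')
# tab
for n,im,box in(('top',t,(186,165,212,185)),('scene',s,(305,180,335,200))):
    m,b=blobs(im,(5,170,110),(20,255,255),box)
    P=pts(m); W=np.array([onz(n,*p,.041) for p in P]); c=W.mean(0); u,sv,vt=np.linalg.svd(W[:,:2]-c[:2])
    pr=(W[:,:2]-c[:2])@vt[0]; print(n,len(P),c.round(4),vt[0].round(3),np.degrees(np.arctan2(*vt[0][::-1])).round(1),pr.min(),pr.max(), P.min(0),P.max(0))
# pedestal marks
for n,im,box in(('top',t,(315,135,375,190)),('scene',s,(160,265,235,330))):
    for nm,lo,hi in(('red',(170,130,80),(180,255,255)),('red0',(0,170,80),(6,255,255)),('green',(45,100,60),(80,255,255)),('brass',(18,100,60),(34,255,255))):
        for c,st in blobs(im,lo,hi,box)[1]: print(n,nm,c,st,onz(n,*c,.015).round(4))
    m,_=blobs(im,(0,0,70),(180,60,190),box); 
    cs=max(cv2.findContours(m,cv2.RETR_EXTERNAL,cv2.CHAIN_APPROX_NONE)[0],key=cv2.contourArea)
    W=np.array([onz(n,*p,.015)[:2] for p in cs[:,0].astype(float)]); (c,r)=cv2.minEnclosingCircle((W*1000).astype(np.float32)); print(n,'base',c,r)
# mat
m,_=blobs(t,(0,0,150),(180,60,255),(205,130,285,235)); cs=max(cv2.findContours(m,0,2)[0],key=cv2.contourArea)
print('mat',[onz('top',*p,.002)[:2].round(3) for p in cv2.boxPoints(cv2.minAreaRect(cs))])
# disc wood visible in top
m,_=blobs(t,(8,50,120),(25,165,255),(145,145,200,195)); P=pts(m); print('wood',len(P),P.min(0),P.max(0))
for n,im,box in(('top',t,(140,100,190,205)),('scene',s,(318,125,395,195))):
    m,b=blobs(im,(0,0,170),(180,40,255),box); cs=max(cv2.findContours(m,0,2)[0],key=cv2.contourArea)
    print('lamp',n,[onz(n,*p,.161)[:2].round(3) for p in cv2.boxPoints(cv2.minAreaRect(cs))])
c1=t[140:200,140:220]; c2=s[155:205,300:380];
cv2.imwrite('pics/z.png',np.hstack([cv2.resize(c1,(400,300),interpolation=2),cv2.resize(c2,(400,300),interpolation=2)]))
E
```

```text
top 1 [0.549 0.22  0.041] [1. 0.] 0.0 0.0 0.0 [195. 173.] [195. 173.]
scene 81 [0.5438 0.2159 0.041 ] [-0.149 -0.989] -98.5 -0.029975022621299446 0.028195276948353085 [312. 185.] [328. 194.]
top red0 [339.33 143.78] [338 142   3   5   9] [ 0.6541 -0.2422  0.015 ]
top red0 [349.25 180.88] [348 179   3   5   8] [ 0.5335 -0.2748  0.015 ]
top green [360.88 150.88] [360 150   3   3   8] [ 0.632  -0.3128  0.015 ]
top green [329.08 173.31] [327 171   5   5  13] [ 0.5571 -0.209   0.015 ]
top brass [347.08 161.36] [331 147  32  30 455] [ 0.597  -0.2676  0.015 ]
top base (592.4285278320312, -258.3334045410156) 81.19873046875
scene red0 [215.08 310.33] [213 309   5   4  12] [ 0.6528 -0.2428  0.015 ]
scene green [206.25 273.25] [205 273   3   2   4] [ 0.5533 -0.2038  0.015 ]
scene green [186.71 319.05] [185 316   5   7  21] [ 0.6282 -0.3099  0.015 ]
scene brass [195.07 292.33] [175 272  39  42 939] [ 0.5811 -0.2562  0.015 ]
scene base (594.1575317382812, -260.0562438964844) 83.10173797607422
mat [array([0.666, 0.182]), array([ 0.674, -0.041]), array([ 0.374, -0.05 ]), array([0.367, 0.17 ])]
wood 427 [150. 153.] [199. 189.]
lamp top [array([0.462, 0.336]), array([0.726, 0.295]), array([0.718, 0.245]), array([0.454, 0.287])]
lamp scene [array([0.46 , 0.279]), array([0.445, 0.34 ]), array([0.727, 0.293]), array([0.734, 0.241])]
```

View pics/z.png

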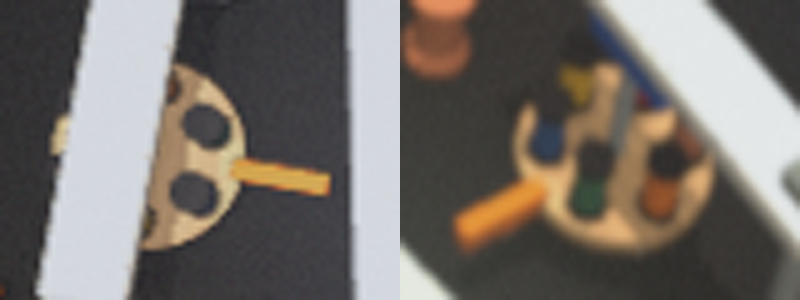

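The crop shows the tab clear of the lamp and only the handle under the bar. Next I measure the tab accurately.

Run:
```python
from h import *
s=cv2.imread('pics/scene0.png');t=cv2.imread('pics/top0.png')
print(cv2.cvtColor(t[174:178,190:204:4],cv2.COLOR_BGR2HSV).reshape(-1,3).tolist())
for n,im,box in(('top',t,(186,168,209,182)),('scene',s,(305,180,331,206))):
    m,b=blobs(im,(8,165,100),(22,255,255),box); P=pts(m)
    z=.043 if n=='top' else .039
    W=np.array([onz(n,*p,z)[:2] for p in P]); c,(l,w),a=cv2.minAreaRect((W*1000).astype(np.float32)); print(n,len(P),np.round(c,1),l,w,a)
    c=W.mean(0); vt=np.linalg.svd(W-c)[2]; print(c,np.degrees(np.arctan2(*vt[0][::-1])))
# right disc edge: wood mask outer boundary circle fit, z=.037
m,_=blobs(t,(8,40,90),(25,150,255),(168,150,192,192))
P=[]
for y in range(153,190):
    x=np.where(m[y])[0]
    if len(x) and not 171<=y<=179: P.append((x.max()+.5,y))
W=np.array([onz('top',*p,.037)[:2] for p in P])
from scipy.optimize import least_squares
r=least_squares(lambda c:np.hypot(*(W-c).T)-.06,[.56,.3],loss='soft_l1',f_scale=.001); print('disc',r.x,np.abs(r.fun).mean())
```

```text
[[19, 162, 210], [19, 159, 210], [19, 162, 210], [14, 154, 167], [20, 157, 208], [20, 155, 210], [20, 156, 209], [20, 153, 210], [12, 165, 182], [19, 154, 204], [20, 154, 210], [20, 152, 210], [132, 20, 64], [9, 129, 119], [18, 162, 202], [20, 148, 210]]
top 7 [544.9 233. ] 25.181114196777344 11.88733196258545 81.3250503540039
[0.54725383 0.23483431] -109.0882622121054
scene 89 [542.8 217.1] 60.4765625 18.64361572265625 80.64543151855469
[0.54236502 0.21716643] -98.13158844618448
disc [0.55688934 0.30015294] 0.0005724136827323865
```

Request:
carry_out(
  moves=[100,1.5,3.6,0,0.05,100,1.5,3.6,0,0.05,100,1.5,3.6,0,0.05,100,1.5,3.6,0,0.05,100,1.5,3.6,0,0.05,100,1.5,3.6,0,0.05,100,1.5,3.6,0,0.05,100,1.5,3.6,0,0.05,100,1.5,3.6,0,0.05,100,1.5,3.6,0,0.05],
  squeeze=100,
)

```text
clock: 1.1
position: [0.396, -0.1582, 0.2311]
ee_rot: [-0.0, 0.891, 0.454, -0.0]
contact_force: [0.8, -0.6, 0.3]
width: 0.0856
```

Request:
carry_out(
  moves=[100,1.5,3.5,0,0.05,100,1.5,3.5,0,0.05,100,1.5,3.5,0,0.05,100,1.5,3.5,0,0.05,100,1.5,3.5,0,0.05,100,1.5,3.5,0,0.05,100,1.5,3.5,0,0.05,100,1.5,3.5,0,0.05,100,1,3.5,0,0.05,100,0,0,0,0],
)

```text
clock: 2.1
position: [0.5267, 0.1591, 0.2306]
ee_rot: [-0.001, 0.766, 0.643, 0.001]
contact_force: [-0.5, 0.1, -0.1]
width: 0.0852
```

Request:
carry_out(
  moves=[100,0.5,1.5,-3,0.02,100,0.5,1.5,-3,0,100,0.5,1.7,-3,0,100,0,0,-3,0,100,0,0,-3,0,100,0,0,-2.5,0,100,0,0,-2,0,100,0,0,-1,0,100,0,0,-1,0,100,0,0,0,0],
)

```text
clock: 3.1
position: [0.5402, 0.2017, 0.0155]
ee_rot: [-0.0, 0.761, 0.649, -0.001]
contact_force: [0.0, 0.2, -0.2]
width: 0.0855
```

Run:
```python
from h import *
t=snap('top','t1');s=snap('scene','s1'); print(proj('top',[.542,.206,.043]),proj('scene',[.542,.206,.043]))
cv2.imwrite('pics/z1.png',np.hstack([cv2.resize(t[130:205,140:240],(400,300),interpolation=2),cv2.resize(s[135:210,290:390],(400,300),interpolation=2)]))
```

```text
[199.33682054 175.23231138] [317.13287642 190.4164801 ]
```

View pics/z1.png

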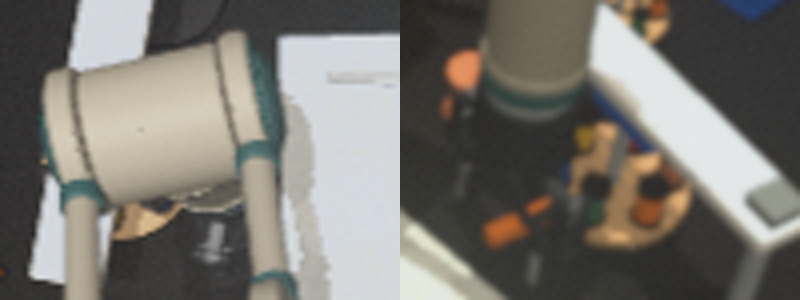

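The gripper straddles the tab, at about (510,225) in the scene crop, clear of the bar. I close on it.

Request:
carry_out(
  moves=[100,0.1,0.5,0,0,0,0,0,0,0,0,0,0,0,0,0,0,0,0,0,0,0,0,0,0,0,0,0,0,0,0,0,0,0,0,0,0,0,0,0,0,0,0,0,0,0,0,0,0,0],
  squeeze=110,
)

```text
clock: 4.2
position: [0.5416, 0.2071, 0.0164]
ee_rot: [-0.0, 0.761, 0.649, -0.0]
contact_force: [-1.9, -0.9, 3.3]
width: 0.0125
```

Request:
carry_out(
  moves=[0,0,0,0,0,0,0,0,0.2,0,0,0,0,0.2,0,0,0,0,0.2,0,0,0,0,0.2,0,0,0,0,0,0,0,0,-0.5,0,0,0,0,-0.5,0,0,0,0,-1,0,0,0,0,0,0,0],
)

```text
clock: 5.2
position: [0.5415, 0.1856, 0.0242]
ee_rot: [0.0, 0.761, 0.648, -0.001]
contact_force: [-0.1, 0.9, -3.1]
width: 0.0119
```

Run:
```python
from h import *
t=snap('top','t2');s=snap('scene','s2'); 
cv2.imwrite('pics/z2.png',cv2.resize(s[130:220,280:400],(800,600),interpolation=2))
```

```text
(no output)
```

View pics/z2.png

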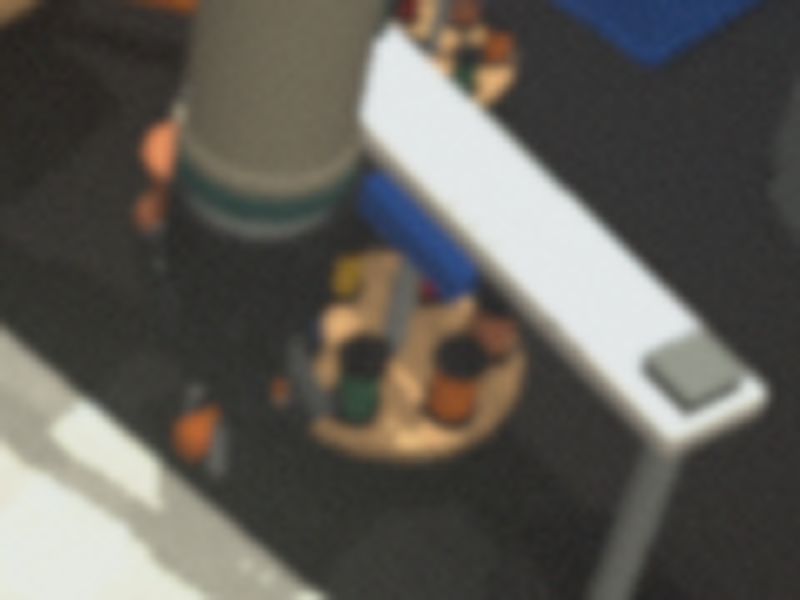

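The carousel is held level, its handle at (420,240) of the crop coming out from under the bar. I carry it on to the mat.

Request:
carry_out(
  moves=[0,0,-1.5,0,0,0,0,-2,0,0,0,-0.5,-2.5,0,0,0,-1,-2.5,0,0,0,-1,-2.5,0,0,0,-1,-2.5,0,0,0,-1,-2.5,0,0,0,-0.5,-2,0,0,0,-0.5,-1.5,0,0,0,0,-0.5,0,0],
)

```text
clock: 6.3
position: [0.4861, -0.0145, 0.0245]
ee_rot: [0.0, 0.762, 0.648, -0.0]
contact_force: [-0.5, -0.6, -3.8]
width: 0.0122
```

Request:
carry_out(
  moves=[0,0,0,0,0,0,0,0,-0.2,0,0,0,0,-0.2,0,0,0,0,-0.1,0,0,0,0,-0.05,0,0,0,0,-0.05,0,0,0,0,0,0,0,0,0,0,0,0,0,0,0,0,0,0,0,0,0],
)

```text
clock: 7.3
position: [0.4868, -0.0125, 0.0184]
ee_rot: [-0.0, 0.761, 0.649, 0.0]
contact_force: [-1.2, 2.9, 0.7]
width: 0.0118
```

Run:
```python
from h import *
print(manip.get_state()['contact_force'],manip.get_state()['position'],manip.get_state()['moment'])
```

```text
[-1.18074744  2.8924913   0.69636205] [ 0.48684771 -0.01248759  0.01843222] [0.37642714 0.10825375 0.04087513]
```

Request:
carry_out(
  moves=[60,0,0,0,0,100,0,0,0,0,100,0,0,0,0,100,0,0,0,0,100,0,0,1,0,100,0,0,3,0,100,0,0,4,0,100,0,0,4,0,100,0,0,4,0,100,0,0,3,0],
)

```text
clock: 8.3
position: [0.4874, -0.0129, 0.2119]
ee_rot: [0.002, 0.761, 0.649, 0.001]
contact_force: [0.7, 0.3, 0.0]
width: 0.0857
```

Request:
carry_out(
  moves=[100,0,-4,1,-0.15,100,0,-4,0,-0.15,100,0,-4,0,-0.15,100,0,-4,0,-0.15,100,0,-2,0,-0.15,100,0,0,0,-0.15,100,0,0,0,-0.15,100,0,0,0,-0.15,100,0,0,0,-0.15,100,0,0,0,-0.15],
)

```text
clock: 9.3
position: [0.4867, -0.1929, 0.219]
ee_rot: [0.0, 0.999, -0.047, 0.0]
contact_force: [-0.0, -0.1, 0.6]
width: 0.0854
```

Run:
```python
from h import *
t=snap('top','t3');s=snap('scene','s3')
cv2.imwrite('pics/z3.png',np.hstack([cv2.resize(t[130:235,190:330],(400,300),interpolation=2),cv2.resize(s[150:285,190:370],(400,300),interpolation=2)]))
```

```text
(no output)
```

View pics/z3.png

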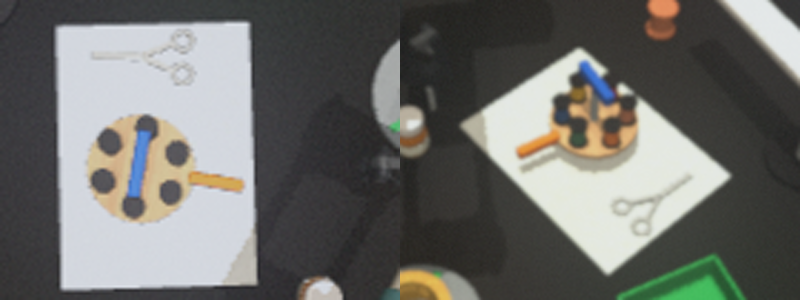

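The carousel stands upright on the mat, its blue handle at (140,163) in the top crop. I measure the handle, and the pedestal marks again.

Run:
```python
from h import *
s=cv2.imread('pics/s3.png');t=cv2.imread('pics/t3.png')
from scipy.optimize import least_squares
for n,im,box,z in(('top',t,(215,165,262,212),.122),('scene',s,(258,170,300,200),.118)):
    m,b=blobs(im,(100,120,60),(125,255,255),box); P=pts(m); W=np.array([onz(n,*p,z)[:2] for p in P]); c=W.mean(0); vt=np.linalg.svd(W-c)[2]
    mr=cv2.minAreaRect((W*1000).astype(np.float32)); print(n,len(P),c.round(4),np.degrees(np.arctan2(*vt[0][::-1])),mr)
m,_=blobs(t,(8,40,90),(25,150,255),(215,165,262,212))
cs=np.vstack(cv2.findContours(m,0,1)[0])[:,0]; h=cv2.convexHull(cs)[:,0].astype(float)
W=np.array([onz('top',*p,.039)[:2] for p in h]); r=least_squares(lambda c:np.hypot(*(W-c).T)-.0595,[.5,.08],loss='soft_l1',f_scale=.001); print('disc',r.x,np.abs(r.fun).round(4))
m,_=blobs(t,(8,145,100),(22,255,255),(255,190,280,200)); P=pts(m)
if len(P): print('tab',P.mean(0),onz('top',*P.mean(0),.045))
# collar top ring
for n,im,box in(('top',t,(315,135,375,190)),('scene',s,(160,265,235,330))):
    m,_=blobs(im,(18,90,110),(34,255,255),box); P=pts(m); W=np.array([onz(n,*p,.061)[:2] for p in P]); print(n,'brass',len(P),np.round(cv2.minEnclosingCircle((W*1000).astype(np.float32)),1) if 0 else cv2.minEnclosingCircle((W*1000).astype(np.float32)))
```

```text
top 92 [0.5019 0.0817] 170.7058962109211 ((501.62030029296875, 81.35613250732422), (12.067691802978516, 67.20848846435547), 80.87862396240234)
scene 103 [0.5058 0.0799] -8.379431160797559 ((503.6248779296875, 79.2722396850586), (17.8956241607666, 69.16214752197266), 87.82445526123047)
disc [0.50176613 0.08005442] [0.0004 0.0017 0.0015 0.0022 0.0023 0.0095 0.0108 0.0012 0.0011 0.0002
 0.0002 0.0003 0.0002 0.     0.0003 0.0003 0.0008 0.0001 0.0003 0.0011
 0.0009 0.0001 0.    ]
tab [264.7962963  192.66666667] [ 4.89901267e-01 -6.52638118e-05  4.50000000e-02]
top brass 285 ((591.711181640625, -253.9754180908203), 50.68834686279297)
scene brass 950 ((602.0765991210938, -260.0655517578125), 56.1680908203125)
```

Request:
carry_out(
  moves=[100,0,2,0,-0.03,100,0.5,4,0,-0.035,100,0.5,4,0,0,100,0.5,4,0,0,100,0,4,0,0,100,0,4,0,0,100,0,4,0,0,100,0,1.4,0,0,100,0,0,0,0,100,0,0,0,0],
)

```text
clock: 10.4
position: [0.5019, 0.0803, 0.2185]
ee_rot: [0.001, 0.997, -0.076, 0.0]
contact_force: [-1.1, -0.5, 0.3]
width: 0.0856
```

Request:
carry_out(
  moves=[100,0,0,-2,0,100,0,0,-3,0,100,0,0,-3,0,100,0,0,-2.5,0,100,0,0,-1.4,0,100,0,0,-0.7,0,100,0,0,0,0,100,0,0,0,0,100,0,0,0,0,100,0,0,0,0],
)

```text
clock: 11.4
position: [0.5025, 0.0811, 0.0932]
ee_rot: [-0.0, 0.997, -0.076, 0.001]
contact_force: [0.2, 0.1, -0.1]
width: 0.0853
```

Request:
carry_out(
  moves=[0,0,0,0,0,0,0,0,0,0,0,0,0,0,0,0,0,0,0,0,0,0,0,0,0,0,0,0,0,0,0,0,0,0,0,0,0,0,0,0,0,0,0,0,0,0,0,0,0,0],
  squeeze=80,
)

```text
clock: 12.4
position: [0.5019, 0.081, 0.0924]
ee_rot: [0.0, 0.997, -0.076, 0.0]
contact_force: [-0.0, -1.7, 2.1]
width: 0.0131
```

Request:
carry_out(
  moves=[0,0,0,0.5,0,0,0,0,1,0,0,0,0,2,0,0,0,0,2.5,0,0,0,0,2,0,0,0,0,1.5,0,0,0,0,0.5,0,0,0,-1,0,0,0,0,-1.5,0,0,0,0.5,-2,0,0],
)

```text
clock: 13.4
position: [0.5052, 0.0353, 0.1911]
ee_rot: [0.0, 0.997, -0.076, -0.002]
contact_force: [0.5, 0.1, -2.3]
width: 0.0128
```

Request:
carry_out(
  moves=[0,0.8,-2.5,0,0.02,0,0.9,-3.5,0,0.05,0,1,-3.5,0,0.05,0,1,-3.5,0,0.05,0,1,-3.5,0,0.05,0,1,-3.5,0,0.05,0,1,-3.5,0,0.05,0,1,-3,0,0.05,0,0.5,-2,0,0.03,0,0.5,-1,0,0.02],
)

```text
clock: 14.4
position: [0.5926, -0.2621, 0.1904]
ee_rot: [-0.0, 0.991, 0.132, -0.002]
contact_force: [0.3, -0.4, -3.7]
width: 0.0131
```

Run:
```python
from h import *
t=snap('top','t4');s=snap('scene','s4')
print(manip.get_state()['position'],manip.get_state()['ee_rot'])
cv2.imwrite('pics/z4.png',cv2.resize(s[215:335,120:280],(800,600),interpolation=2))
```

```text
[ 0.5934142  -0.26068198  0.19082098] [-4.15226201e-04  9.91264182e-01  1.31888187e-01 -8.09228787e-04]
```

View pics/z4.png

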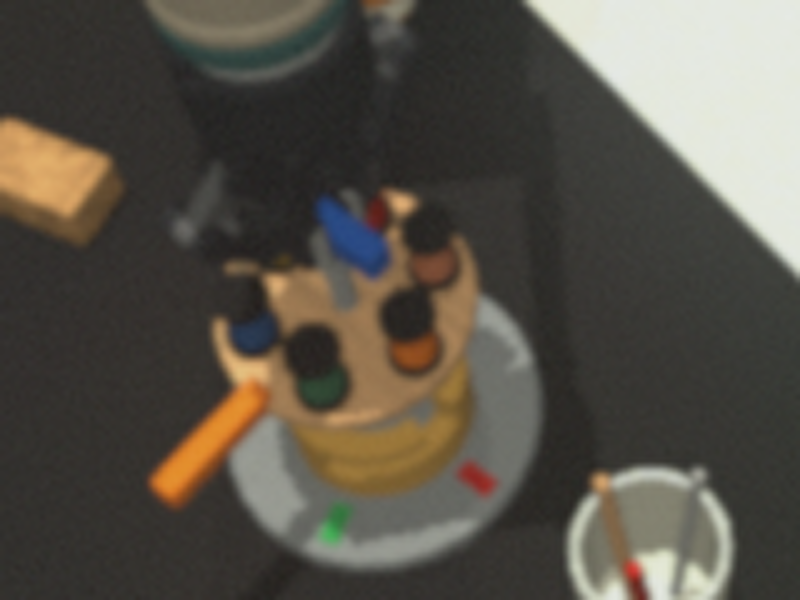

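The carousel hangs level over the collar. A quick check of its offset from the disc and tab in the scene view.

Run:
```python
from h import *
from scipy.optimize import least_squares
s=cv2.imread('pics/s4.png')
p=manip.get_state()['position']; zu=p[2]-.0904
m,b=blobs(s,(5,170,100),(20,255,255),(145,285,175,320),1); P=pts(m); W=np.array([onz('scene',*q,zu+.040)[:2] for q in P]); c=W.mean(0)
vt=np.linalg.svd(W-c)[2][0]; a=np.radians(15.2-90); print('tab',len(P),c.round(4),np.degrees(np.arctan2(*vt[::-1])),'exp',p[:2]+.084*np.array([np.cos(a),np.sin(a)]))
# disc front rim lower edge: wood pixels lowest per column
hsv=cv2.cvtColor(s,cv2.COLOR_BGR2HSV); print(hsv[298:304,196].tolist())
for wz,z in((0,zu+.027),):
    pr=np.array([proj('scene',[p[0]+.06*np.cos(k),p[1]+.06*np.sin(k),z]) for k in np.radians(np.arange(0,360,3))])
    pr2=np.array([proj('scene',[.594+.08*np.cos(k),-.2592+.08*np.sin(k),.015]) for k in np.radians(np.arange(0,360,3))])
v=cv2.resize(s[215:335,120:280],(800,600),interpolation=2)
for P_,col in((pr,(255,255,0)),(pr2,(0,0,255))):
    cv2.polylines(v,[((P_-[120,215]+.5)*5).astype(np.int32)],True,col,1)
cv2.imwrite('pics/z5.png',v)
```

```text
tab 213 [ 0.6179 -0.3468] -73.44033737248947 exp [ 0.61543809 -0.34174336]
[[16, 111, 145], [17, 82, 122], [18, 84, 124], [19, 128, 143], [19, 153, 153], [19, 159, 154]]
```

View pics/z5.png

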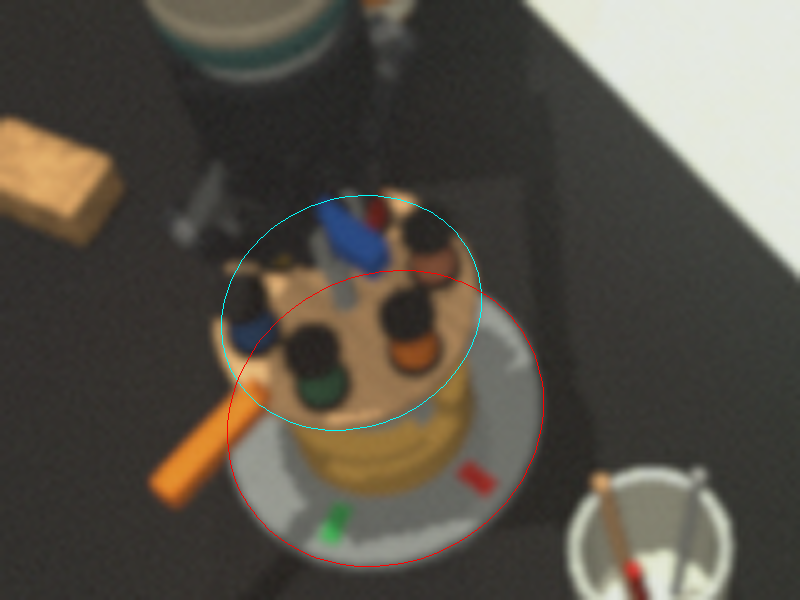

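Request:
carry_out(
  moves=[0,0.05,0.1,-0.5,0,0,0,0,-1,0,0,0,0,-1,0,0,0,0,-0.7,0,0,0,0,-0.3,0,0,0,0,-0.2,0,0,0,0,-0.2,0,0,0,0,-0.2,0,0,0,0,-0.2,0,0,0,0,0,0],
  squeeze=80,
)

```text
clock: 15.5
position: [0.5945, -0.258, 0.1494]
ee_rot: [0.0, 0.991, 0.133, 0.0]
contact_force: [0.2, 0.2, -2.6]
width: 0.0129
```

Request:
carry_out(
  moves=[0,0,-0.05,-0.2,0,0,0,0,-0.2,0,0,0,0,-0.2,0,0,0,0,-0.2,0,0,0,0,-0.2,0,0,0,0,0,0,0,0,0,0,0,0,0,0,0,0,0,0,0,0,0,0,0,0,0,0],
)

```text
clock: 16.5
position: [0.5943, -0.2583, 0.1394]
ee_rot: [0.0, 0.991, 0.133, -0.0]
contact_force: [-0.8, -0.1, -2.9]
width: 0.013
```

Request:
carry_out(
  moves=[0,0,0,-0.2,0,0,0,0,-0.2,0,0,0,0,-0.2,0,0,0,0,-0.1,0,0,0,0,-0.05,0,0,0,0,-0.05,0,0,0,0,0,0,0,0,0,0,0,0,0,0,0,0,0,0,0,0,0],
)

```text
clock: 17.5
position: [0.5943, -0.2583, 0.1314]
ee_rot: [0.0, 0.991, 0.133, 0.0]
contact_force: [-1.1, -0.9, -2.1]
width: 0.0125
```

Request:
carry_out(
  moves=[0,0,0,0.05,-0.03,0,0,0,0,-0.06,0,0,0,0,-0.06,0,0,0,0,-0.06,0,0,0,0,-0.06,0,0,0,0,-0.06,0,0,0,0,-0.06,0,0,0,0,-0.05,0,0,0,0,-0.04,0,0,0,0,0],
)

```text
clock: 18.5
position: [0.5943, -0.2583, 0.1316]
ee_rot: [0.0, 0.994, -0.106, -0.0]
contact_force: [0.1, 0.2, -3.7]
width: 0.013
```

Run:
```python
from h import *
s=snap('scene','s6'); st=manip.get_state(); print(st['position'],st['ee_rot'],st['contact_force'],st['moment'])
cv2.imwrite('pics/z6.png',cv2.resize(s[215:335,120:280],(800,600),interpolation=2))
```

```text
[ 0.59432877 -0.25835942  0.13162841] [ 3.99497194e-05  9.94364801e-01 -1.06012428e-01 -7.06342906e-05] [-0.05987383  0.28029787 -3.22488115] [-0.11139028  0.07789875  0.00816848]
```

View pics/z6.png

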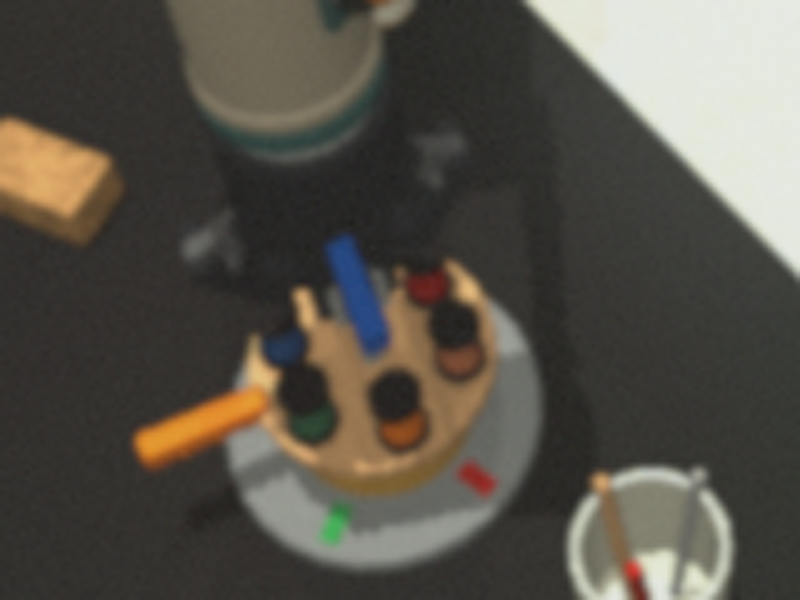

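The carousel follows the twist freely (now at -12°) and sits low in the collar. I continue to the notch angle.

Request:
carry_out(
  moves=[0,0,0,0,-0.05,0,0,0,0,-0.08,0,0,0,0,-0.09,0,0,0,0,-0.09,0,0,0,0,-0.09,0,0,0,0,-0.09,0,0,0,0,-0.09,0,0,0,0,-0.06,0,0,0,0,-0.04,0,0,0,0,0],
)

```text
clock: 19.55
position: [0.5943, -0.2584, 0.1317]
ee_rot: [0.0, 0.902, -0.432, -0.0]
contact_force: [0.6, -0.8, -3.4]
width: 0.0127
```

Request:
carry_out(
  moves=[0,0,0,0,-0.03,0,0,0,0,-0.03,0,0,0,0,0,0,0,0,-0.1,0,0,0,0,-0.1,0,0,0,0,-0.1,0,0,0,0,0,0,0,0,0,0,0,0,0,0,0,0,0,0,0,0,0],
)

```text
clock: 20.55
position: [0.5942, -0.2585, 0.1288]
ee_rot: [0.0, 0.889, -0.459, -0.0]
contact_force: [-1.6, -1.7, -2.6]
width: 0.0128
```

Run:
```python
from h import *
st=manip.get_state(); print(st['position'],np.degrees(2*np.arctan2(st['ee_rot'][2],st['ee_rot'][1])),st['contact_force'],st['moment'],st['qpos'])
```

```text
[ 0.59424129 -0.25847732  0.12877158] -54.61242795302556 [-1.57700475 -1.70206466 -2.62865346] [-0.44090776  0.51320807  0.04452432] [-5.17352324e-01  4.51125880e-01  1.49410589e+00 -4.43806195e-04
  1.19651676e+00  2.00677297e+00]
```

Request:
carry_out(
  moves=[0,0,0,-0.1,0,0,0,0,-0.1,0,0,0,0,-0.1,0,0,0,0,-0.1,0,0,0,0,-0.05,0,0,0,0,0,0,0,0,0,0,0,0,0,0,0,0,0,0,0,0,0,0,0,0,0,0],
)

```text
clock: 21.55
position: [0.5943, -0.2585, 0.1247]
ee_rot: [0.0, 0.889, -0.459, 0.0]
contact_force: [-4.7, -1.9, 3.9]
width: 0.013
```

The upward force shows it is seated, with the underside at about 34 mm. I let go and rise.

Request:
carry_out(
  moves=[20,0,0,0,0,60,0,0,0,0,100,0,0,0,0,100,0,0,0,0,100,0,0,0,0,100,0,0,0,0,100,0,0,1,0,100,0,0,3,0,100,0,0,4,0,100,0,0,3,0],
)

```text
clock: 22.55
position: [0.5949, -0.2586, 0.2374]
ee_rot: [0.0, 0.889, -0.459, 0.001]
contact_force: [0.8, -0.6, -0.2]
width: 0.0853
```

Request:
carry_out(
  moves=[100,-1,1,3,0,100,-2,3,2,0,100,-2,4,0,0,100,-2,4,0,0,100,-2,4,0,0,100,-2,4,0,0,100,0,3,0,0,100,0,2,0,0,100,0,0,0,0,100,0,0,0,0],
)

```text
clock: 23.55
position: [0.4845, -0.0085, 0.285]
ee_rot: [0.0, 0.889, -0.458, 0.001]
contact_force: [-1.3, -0.3, -0.2]
width: 0.0856
```

Run:
```python
from h import *
t=snap('top','t7');s=snap('scene','s7')
for n,im,box,z in(('top',t,(310,130,385,200),.154),('scene',s,(160,215,260,320),.150)):
    m,b=blobs(im,(100,120,60),(125,255,255),box); P=pts(m)
    if len(P)<10: continue
    W=np.array([onz(n,*p,z)[:2] for p in P]); c=W.mean(0); vt=np.linalg.svd(W-c)[2]; print(n,len(P),c.round(4),np.degrees(np.arctan2(*vt[0][::-1])), P.mean(0))
v=cv2.resize(s,(800,600)); v[:300,:400]=cv2.resize(s[225:330,120:260],(400,300),interpolation=2); cv2.imwrite('pics/z7.png',v)
p=[pts(blobs(i,(100,120,60),(125,255,255),b)[0]).mean(0) for i,b in((s,(160,215,260,320)),(t,(310,130,385,200)))]; print(two(*p))
```

```text
top 103 [ 0.5949 -0.2582] 125.21218181650339 [356.23300971 155.51456311]
scene 219 [ 0.5932 -0.2571] -54.72787701649812 [189.77625571 270.6347032 ]
(array([ 0.59509893, -0.25813277,  0.15340178]), np.float64(0.0004500948968840761))
```

View pics/z7.png

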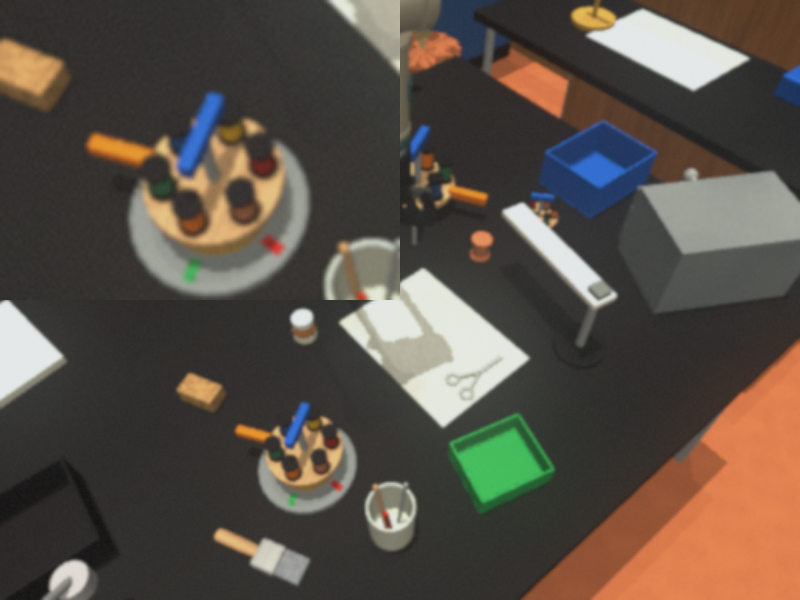

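The carousel sits level on the collar, with its handle at (298,425) lined up with the green marks. The bystanders and lamp are where they were.

```bash
python3 -c "
from rig import manip; print(manip.sign_off())"
```

```text
the job is handed in; nothing more can be done
None
```

The carousel is mounted and locked on the pedestal, and I handed the job in at about 24 s of the 64 s allowed. I drew it out by the orange tab, set it down upright on the mat and let go. Then I lifted it by the blue handle, lowered it into the entry slots and twisted it about 70° clockwise until it dropped, and let go.

**Seating:** just before I let go, the underside worked out at about 34 mm, and the upward force showed it resting on the collar.

**Position after letting go:**
- The handle lies at about -55°, against a notch line of about -54.5° from the green marks.
- It is centred to within about 1 mm of the pedestal axis.
- The two views put the visible handle at 0.153 m, which fits a locked top of 0.154 m.

**Surroundings:** in the last picture the carousel looks level and the lamp and other things look unmoved. That was judged by eye; I did not measure them.

**Disagreement:** with the carousel hanging over the collar, the tab's measured centre was about 5 mm from where I expected it. I put this down to the tab's side faces showing in the colour mask and did not correct for it. The lugs went into the slots without resistance.

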